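Fetch the two samples from behind the stock and load the tray

ROBOT

A 6-joint arm with a two-finger parallel gripper is mounted at the origin on the work surface. World frame = base frame: x ahead of the robot, y to its left, z up, the work surface at z = 0. Lengths are in mm, angles in rad, forces in N, time in s.
With the tool pointing down it reaches from about 250 to 800 mm from the base axis. Payload 3.9 kg.
Tool frame: the origin (TCP) lies on the mounting face of the last link; the fingertips stand 173 mm ahead of it and the grasp point (between the pads) lies 155 mm ahead of it; z points along the fingers, y is the line along which they close (so a half turn about z gives the same grasp; the last joint's range is limited). The gripper opens to 85 mm and grips with 20 to 120 N. Pads are 22 mm wide; open, the fingers measure 114 mm over their backs; the gripper's body (76 mm by 85 mm) begins 54 mm behind the grasp point. The pads swing forward as they close: fully open they stand 13 mm farther back than shut.
Start: joints at [-1.331, 0.26, -0.138, 1.173, 0, 1.571], TCP at [124.688, -509.969, 404.704] pointing down, gripper open.
Joint ranges: [-2.78, 2.78], [-0.83, 1.72], [-1.28, 1.37], [-1.9, 2.12], [-1.57, 1.48], [-3.14, 3.14]. Speed limits (rad/s): [2.57, 2.57, 3.14, 3.14, 3.14, 3.14].

INTERFACE

Orientations are given as [roll, pitch, yaw] about the fixed x, y, z axes, in that order (R = Rz(yaw) Ry(pitch) Rx(roll)).
In Python, from station import robot gives the robot as it stands.
- The arm moves only by the tool carry_out, never from a script. Its argument "series" is a list of rows, each a list of 7 numbers: the gripper's target within -1 to 1 (shut at 1, half-way at 0, fully open at -1), then the shift along the tool's x, y, z in mm, then the turn, a rotation vector about the tool's x, y, z in degrees. In form: [[jaw, dx, dy, dz, ax, ay, az], ...]. A call has 1 to 12 rows; each row is the pose to reach, as a shift and turn from the pose commanded when the call began, along the tool's axes at that moment; what a row does not reach only later rows make up. A row lasts 1/8 s, in which the tool goes at most 62.5 mm and 10.7 degrees, less where a joint would pass 70% of its speed; a pose out of reach is approached as far as the arm can. A call with a gripper value outside its range is refused whole. The fingers move at their own pace and stop on an object; "force" is the grip in N (left out, the last holds). Time passes only in rows, so rows that repeat a pose let the fingers close. It gives the time, the measured TCP pose, the force, the opening and the grip force at its end, in the units of the state.
- robot.sense(): the state, without advancing time (a new reading comes with each control period).
- robot.capture(name): name is "side" or "top" or "wrist"; returns (picture, depth): 480x640x3 uint8, blue, green, red; 480x640 float32, mm along the optical axis (not along the pixel's ray), 0 where there is no reading.
- robot.camera_model(name): a dict with "mtx" (3x3 intrinsics, pixels), "R" (3x3) and "t" (3): a world point X has camera coordinates R X + t; the wrist camera has in their place "tool_from_camera" (4x4, takes a point from camera to tool coordinates, whose origin is the TCP and whose axes are the flange's). Camera axes: x right, y down, z forward; pixel columns grow to the right and rows downward; lengths in mm; the calibration is good to about 2 mm. A picture is of the moment at which its call begins: read the wrist's pose just before it. camera_model takes no time and is no camera call.
- robot.sign_off(): hands the job in; it is judged then, once.
Trained networks look in the newest picture that a camera, given by its name, has taken for a name from the list of things; names that differ only in an ending like _2 or _b are one class to them, and where a whole thing is asked for, a point or a joint stands for the part that bears it (a point fixed in the world has none). Each returns a list of dicts, best first, with "confidence" (0 to 1); they miss things now and then, are a little off and sometimes report something else, mostly with a low value. They report only what shows in the picture. A call takes as long as a camera call. They do not tell look-alikes from the thing itself.
- robot.boxes_of(query, camera): "xy" ([column, row] in pixels, amid what is visible of it).
- robot.silhouettes(query, camera): "pixels" (480x640 bool, what is visible of it) and "xy" ([column, row] in pixels, amid what is visible of it).
- robot.place_of(query, camera): "xy" ([column, row] in pixels: a listed point, or the origin of a listed thing).
The state is a dict: "time": time; "q": joint angles; "dq": joint speeds; "joint_efforts": joint torques, N m; "tcp_pos": TCP position; "ee_rot": TCP orientation; "contact_force": force on the tool from outside, world axes, zero at the start; "moment": the same for the moment, N m; "opening": finger opening in mm; "grasp_force": force on a finger pad.
Only numpy, scipy, OpenCV 4.12 (cv2) and the standard library are available. Lean on these libraries where they do the work, as an engineer would, in place of code of your own. Each camera call takes 0.05 s, during which the arm holds its last target. There are 200 camera calls.

TASK

The yellow-lidded and the red-lidded sample cup stand behind a carton and a bottle: first stand the carton and the bottle both on the grey-black side mat, out of the way. Then load both cups upright into the light cardboard tray without making it slide or tip, the yellow-lidded one in the middle of the yellow-floored half and the red-lidded one in the middle of the red-floored half. Last, put the carton back upright in the centre of the blue mat, square with it as it stood, and the bottle in the centre of the green mat; leave the white-lidded cup alone and let nothing fall over.

Things in the scene. Friction and masses are not known exactly. Their poses are not given: they have to be found in the camera images.
- carton: White carton standing upright with a blue band round it and a blue stripe on top; 52 mm (its x) by 62 mm (its y) by 130 mm high, about 0.2 kg. Origin at the centre of its underside, z up. At the start it stands on the blue mat, its x and y along the mat's, with a sample cup close behind it on the mat's +x side, only about 10 mm away, so grip it across its 62 mm.
- bottle: Wide-mouth bottle of brown glass with a green cap and a white label; round, 62 mm diameter up to 88 mm, shoulder to 96 mm, cap 54 mm diameter from 96 to 122 mm (the top): grip it across the cap; about 0.3 kg. Origin at the centre of its underside, z up. At the start it stands on the green mat with a sample cup close behind it (away from the robot).
- yellow_cup: White sample cup with a yellow screw lid, sealed; 65 mm high, lid 54 mm diameter and 15 mm tall at the top, cup below 47 to 51 mm diameter; about 0.09 kg. Origin at the centre of its underside, z up. Starts on the bench behind the carton or the bottle.
- red_cup: The same sample cup with a red lid; same sizes, origin at the centre of its underside, z up. Starts on the bench behind the other of the two.
- white_cup: The same sample cup with a white lid, farther back on the bench; it is not part of the job and stays where it is. Origin at the centre of its underside.
- carrier: Loose light (0.1 kg) open cardboard tray, 200 (its x) by 110 (its y) by 30 mm high outside; walls and floor 5 mm; a 4 mm partition (27 mm high) across the middle makes two halves along its x. +x half: yellow floor, its middle at x = +48 mm, y = 0. -x half: red floor, its middle at x = -48 mm, y = 0. Origin at the centre of its underside, z up. It stands left or right of the stock.
- blue_mat: Blue flat mat fixed to the bench, 75 mm (its x) by 90 mm (its y), 3 mm thick: the carton's place, with the carton's x along the mat's x. Origin at the centre of its underside; its top is at 3 mm.
- green_mat: Green flat mat fixed to the bench, 75 mm (its x) by 100 mm (its y), 3 mm thick: the bottle's place. Origin at the centre of its underside; its top is at 3 mm.
- side_mat: Grey-black rubber mat fixed to the bench with a thin grey stripe along each long edge, 250 mm (its x) by 150 mm (its y), 3 mm thick: the side area, empty at the start, room for carton and bottle one behind the other along its x. Origin at the centre of its underside. It lies on the other side of the stock from the tray.
Things that resemble listed ones, but are neither listed nor needed, are in the scene too. Leave any pink or purple look-alike of the yellow_cup alone.

How it is judged (in metres and radians):
On the way, in this order (a step that is already met when the one before it is completed fails the run):
1. carton and bottle both stand released on the side mat, the two cups not yet in the tray (x of carton in the frame of side_mat between -0.12 and 0.12 m and y of carton in the frame of side_mat between -0.07 and 0.07 m and height (world z) of each of carton, bottle below 0.012 m and angle between each of carton, bottle's own z axis and vertical below 0.15 rad and linear speed of each of carton, bottle below 0.03 m/s and contact force between the fingers and carton below 0.5 N and x of bottle in the frame of side_mat between -0.12 and 0.12 m and y of bottle in the frame of side_mat between -0.07 and 0.07 m and contact force between the fingers and bottle below 0.5 N and horizontal distance between each of yellow_cup, red_cup and carrier above 0.12 m), for 0.2 s.
2. both cups stand released in their halves of the tray while carton and bottle still stand on the side mat (x of yellow_cup in the frame of carrier between 0.0335 and 0.0635 m and y of yellow_cup in the frame of carrier between -0.018 and 0.018 m and z of yellow_cup in the frame of carrier between 0 and 0.011 m and angle between each of yellow_cup, red_cup, carton, bottle's own z axis and vertical below 0.15 rad and linear speed of each of yellow_cup, red_cup, carton, bottle below 0.03 m/s and x of red_cup in the frame of carrier between -0.0635 and -0.0335 m and y of red_cup in the frame of carrier between -0.018 and 0.018 m and z of red_cup in the frame of carrier between 0 and 0.011 m and distance of carrier from where it was at the start of the episode below 0.025 m and angle between carrier's own z axis and vertical below 0.1 rad and x of carton in the frame of side_mat between -0.12 and 0.12 m and y of carton in the frame of side_mat between -0.07 and 0.07 m and height (world z) of each of carton, bottle below 0.012 m and contact force between the fingers and carton below 0.5 N and x of bottle in the frame of side_mat between -0.12 and 0.12 m and y of bottle in the frame of side_mat between -0.07 and 0.07 m and contact force between the fingers and bottle below 0.5 N and contact force between the fingers and yellow_cup below 0.5 N and contact force between the fingers and red_cup below 0.5 N), for 0.2 s.
At the end, for the whole second after the job is handed in: Cups upright on their colours, within 15 mm lengthwise, 18 mm crosswise of mid-half; tray level, moved under 25 mm; carton and bottle upright within 13 mm of their mats' centres, carton within 0.2 rad of square; white-lidded cup moved under 15 mm; all released, at rest (x of yellow_cup in the frame of carrier between 0.0335 and 0.0635 m and y of yellow_cup in the frame of carrier between -0.018 and 0.018 m and z of yellow_cup in the frame of carrier between 0 and 0.011 m and angle between each of yellow_cup, red_cup's own z axis and vertical below 0.15 rad and linear speed of each of yellow_cup, red_cup, carton, bottle below 0.03 m/s and x of red_cup in the frame of carrier between -0.0635 and -0.0335 m and y of red_cup in the frame of carrier between -0.018 and 0.018 m and z of red_cup in the frame of carrier between 0 and 0.011 m and distance of carrier from where it was at the start of the episode below 0.025 m and angle between each of carrier, carton, bottle's own z axis and vertical below 0.1 rad and horizontal distance between carton and blue_mat below 0.013 m and height (world z) of each of carton, bottle below 0.01 m and angle between the x axis of carton and the x axis of blue_mat, either way round below 0.2 rad and horizontal distance between bottle and green_mat below 0.013 m and distance of white_cup from where it was at the start of the episode below 0.015 m); the robot touches nothing.
It fails at once if carton, bottle or a cup falls over (angle between any of carton, bottle, yellow_cup, red_cup, white_cup's own z axis and vertical above 0.6 rad).
It fails at once if the cardboard tray slides more than 25 mm or tips more than 0.25 rad (distance of carrier from where it was at the start of the episode above 0.025 m or angle between carrier's own z axis and vertical above 0.25 rad).
It fails at once if the white-lidded cup is moved more than 15 mm (distance of white_cup from where it was at the start of the episode above 0.015 m).
It also fails if it takes over 144 s, if anything falls off the work surface, if the arm or the gripper's body presses on something with over 40 N, if the wrist force passes 120 N, or if a joint passes its speed limit or range.

## Working session

There is one attempt and no reset: what is moved stays moved. The work goes in short steps, Python scripts to look and compute and a tool call to move; the robot and the scene stay as the last step left them, time stands still between calls to the robot, and variables do not carry over. Pictures are saved under pics/ and viewed, at most 14 in all, crops included, and the job is handed in when it is done.

Besides the shell and the picture viewer there is one more tool, called as name([rows], argument=value, ...), one row to a line, values as JSON. carry_out: Moves the arm, as the interface text tells. Its arguments: {"type":"object","properties":{"series":{"type":"array","items":{"type":"array","items":{"type":"number"}}},"force":{"type":"number"}},"required":["series"]}

```bash
ls; mkdir -p pics; cat > h.py <<'E'
import numpy as np, cv2
from station import robot
from scipy.spatial.transform import Rotation as Ro
def tool():
    s=robot.sense(); T=np.eye(4); r=np.array(s['ee_rot'],float)
    T[:3,:3]=Ro.from_euler('xyz',r).as_matrix() if r.size==3 else r
    T[:3,3]=s['tcp_pos']; return T
def cam(name):
    "returns K, world_from_camera"
    m=robot.camera_model(name); K=np.array(m['mtx'])
    if name=='wrist': return K, tool()@np.array(m['tool_from_camera'])
    T=np.eye(4); T[:3,:3]=m['R']; T[:3,3]=m['t']; return K,np.linalg.inv(T)
def unproj(K,W,uv,d):
    uv=np.atleast_2d(uv); c=np.c_[uv,np.ones(len(uv))]@np.linalg.inv(K).T*np.reshape(d,(-1,1))
    return c@W[:3,:3].T+W[:3,3]
def cloud(K,W,depth):
    v,u=np.mgrid[:480,:640]; P=unproj(K,W,np.c_[u.ravel(),v.ravel()],depth.ravel()).reshape(480,640,3)
    P[depth<=0]=np.nan; return P
E
python3 - <<'E'
from h import *
s=robot.sense(); print(s)
for c in ('top','side'):
    K,W=cam(c); im,d=robot.capture(c); cv2.imwrite(f'pics/{c}1.png',im); np.savez(f'{c}1.npz',im=im,d=d,K=K,W=W)
    P=cloud(K,W,d)
    print(c,W[:3,3].round(),W[:3,2].round(2))
    for n in ['carton','bottle','yellow_cup','red_cup','white_cup','carrier','blue_mat','green_mat','side_mat']:
        for r in robot.silhouettes(n,c)[:4]:
            m=r['pixels']; p=P[m]; p=p[~np.isnan(p[:,0])]
            if len(p)==0: continue
            z=np.percentile(p[:,2],95); t=p[p[:,2]>z-8]
            print(n,round(r['confidence'],2),np.round(r['xy']),'n',m.sum(),'ztop',z.round(),'topmid',((t.min(0)+t.max(0))/2).round(),'ext',np.ptp(t,0).round(), im[m].mean(0).round())
E
```

```text
pics
{'time': 0.0, 'q': array([-1.33100849e+00,  2.60706341e-01, -1.39369600e-01,  1.17268178e+00,
       -1.45487044e-05,  1.57081931e+00]), 'dq': array([ 0.00096202, -0.00126979,  0.00053416,  0.00113391, -0.00084502,
        0.00119937]), 'joint_efforts': array([ 1.46199207e-03, -4.05681682e+01,  2.53919846e+01,  1.89029623e-02,
        2.21818169e-05,  8.39204066e-07]), 'tcp_pos': array([ 124.60471466, -509.65674623,  403.85264915]), 'ee_rot': array([-3.13963126e+00,  1.45937598e-05,  2.39764876e-01]), 'contact_force': array([-0.0563868 ,  0.3598723 ,  0.04971116]), 'moment': array([-0.05055998,  0.01284009, -0.00473526]), 'grasp_force': 0.0, 'opening': 85.23712451981162}
top [375.  26. 992.] [ 0.2  -0.04 -0.98]
carton 0.77 [250. 272.] n 1637 ztop 136.0 topmid [527. 123. 133.] ext [58. 67. 10.] [170. 163. 159.]
bottle 0.71 [363. 246.] n 1216 ztop 127.0 topmid [539. -79. 124.] ext [53. 53. 10.] [ 82. 137.  83.]
yellow_cup 0.85 [383. 166.] n 760 ztop 68.0 topmid [ 689. -154.   65.] ext [53. 53. 11.] [144. 123. 202.]
yellow_cup 0.8 [354. 212.] n 649 ztop 68.0 topmid [601. -79.  65.]
[... 1435 characters left out ...]
. 177.] n 1109 ztop 67.0 topmid [590. 130.  64.] ext [52. 56. 10.] [ 62.  70. 154.]
red_cup 0.27 [343. 267.] n 1426 ztop 67.0 topmid [602. -81.  64.] ext [53. 56.  9.] [ 55. 163. 177.]
white_cup 0.9 [398. 249.] n 1286 ztop 67.0 topmid [697. -58.  64.] ext [50. 53. 10.] [157. 163. 168.]
carrier 0.71 [319. 438.] n 12269 ztop 31.0 topmid [ 511. -330.   29.] ext [216. 128.  12.] [ 49. 123. 186.]
blue_mat 0.68 [283. 212.] n 508 ztop 5.0 topmid [529. 115.   2.] ext [82. 90.  9.] [123.  70.  38.]
green_mat 0.67 [305. 304.] n 1074 ztop 6.0 topmid [540. -86.  26.] ext [ 88. 103.  56.] [ 62. 118.  47.]
side_mat 0.67 [246. 137.] n 4847 ztop 5.0 topmid [510. 239.  66.] ext [260. 291. 138.] [55. 63. 74.]
```

View pics/top1.png

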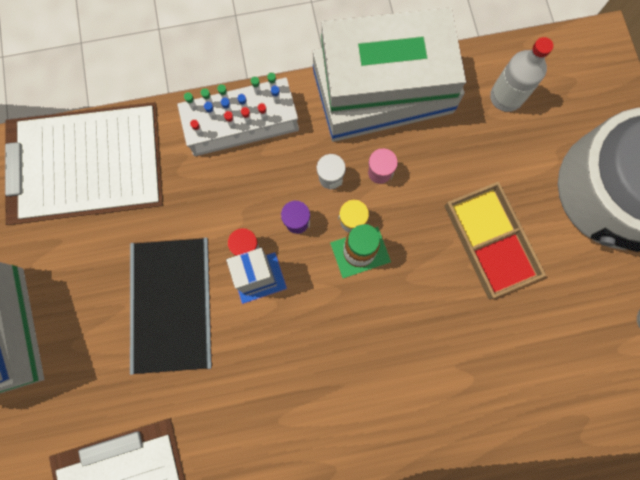

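View pics/side1.png

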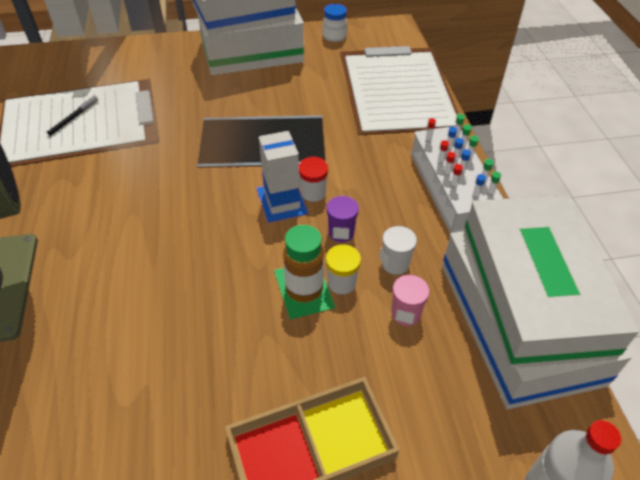

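```bash
python3 - <<'E'
from h import *
def rect(n,pts):
    (cx,cy),(w,h),a=cv2.minAreaRect(pts[:,:2].astype(np.float32)); print(n,round(cx),round(cy),round(w),round(h),round(a,1),'z',np.median(pts[:,2]).round(1),len(pts))
for c in ('top','side'):
    D=np.load(c+'1.npz'); P=cloud(D['K'],D['W'],D['d']); im=D['im'].astype(int); hsv=cv2.cvtColor(D['im'],cv2.COLOR_BGR2HSV)
    x,y,z=P[...,0],P[...,1],P[...,2]
    H,S,V=[hsv[...,i].astype(int) for i in range(3)]
    rect(c+' cartontop',P[(abs(x-528)<60)&(abs(y-122)<60)&(z>126)])
    rect(c+' tray',P[(abs(x-510)<140)&(abs(y+333)<100)&(z>22)&(z<38)])
    rect(c+' blue mat',P[(abs(x-528)<70)&(abs(y-122)<70)&(z<8)&(H>95)&(H<130)&(S>100)])
    rect(c+' green mat',P[(abs(x-538)<70)&(abs(y+80)<75)&(z<8)&(H>35)&(H<90)&(S>70)])
    g=(abs(x-510)<160)&(y>190)&(z<8)&(V<110)&(S<80); 
    n,l,st,_=cv2.connectedComponentsWithStats(g.astype(np.uint8)); k=1+st[1:,4].argmax(); rect(c+' side mat',P[l==k])
    for nm,lo,hi in (('yellow',20,35),('redlo',0,8)):
        m=(abs(x-510)<110)&(abs(y+333)<70)&(z<15)&(H>=lo)&(H<=hi)&(S>140); p=P[m]; print(c,nm,len(p),p.mean(0).round() if len(p) else '')
E
```

```text
top cartontop 527 123 52 62 7.4 z 133.4 1150
top tray 509 -337 200 113 11.2 z 29.1 1281
top blue mat 527 122 73 89 7.7 z 3.4 524
top green mat 542 -81 85 101 8.0 z 3.2 904
top side mat 510 298 140 247 82.6 z 3.5 9200
top yellow 2016 [ 557. -332.    6.]
top redlo 2087 [ 462. -350.    6.]
side cartontop 528 121 53 67 7.0 z 132.8 853
side tray 511 -339 200 112 11.0 z 29.9 2292
side blue mat 528 118 74 91 7.1 z 2.8 486
side green mat 539 -83 77 105 7.0 z 3.3 1077
side side mat 513 295 144 243 83.5 z 2.6 2493
side yellow 4376 [ 558. -328.    6.]
side redlo 3907 [ 464. -340.    6.]
```

The pictures agree with the networks. In the top view, the yellow cup is at (354,212) behind the bottle, with look-alikes pink at (383,165) and purple at (295,216). The red cup is at (242,240) behind the carton and the white cup at (330,170). The carton is at (250,272), the bottle at (363,246), the tray at (494,239) and the side mat at (170,304). I choose by lid colour, and the heights match the text.

```bash
cat >> h.py <<'E'
def plan(label,x,y,z,yawdeg=None):
    "shift/turn to put the grasp point (155 ahead) at x,y,z, tool straight down at yaw"
    T=tool(); R=T[:3,:3]; yw=np.arctan2(R[1,0],R[0,0]) if yawdeg is None else np.radians(yawdeg)
    Rg=Ro.from_euler('xyz',[np.pi,0,yw]).as_matrix()
    tcp=np.array([x,y,z])-Rg[:,2]*155
    print(label,'shift',(R.T@(tcp-T[:3,3])).round(1),'turn',np.degrees(Ro.from_matrix(R.T@Rg).as_rotvec()).round(1))
E
python3 - <<'E'
from h import *
D=np.load('top1.npz'); im=D['im'][150:310,215:425]; cv2.imwrite('pics/crop1.png',cv2.resize(im,None,fx=3,fy=3,interpolation=cv2.INTER_CUBIC))
plan('above carton',527,122,220,7.5)
print(np.array(robot.camera_model('wrist')['tool_from_camera']).round(2))
E
```

```text
above carton shift [ 540.9 -518.4   29.7] turn [ 0.  -0.   6.2]
[[-0.   -0.96 -0.29 73.38]
 [ 1.   -0.   -0.   -0.79]
 [ 0.   -0.29  0.96 31.03]
 [ 0.    0.    0.    1.  ]]
```

View pics/crop1.png

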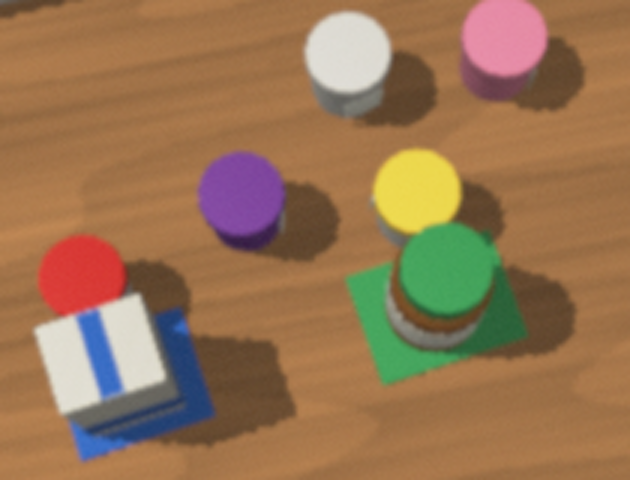

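The crop confirms the choice: red lid at (83,275) behind the carton at (105,355), and yellow lid at (417,190) behind the bottle at (447,270).

carry_out([
  [-1,45,-43,2,0,0,1],
  [-1,90,-86,5,0,0,2],
  [-1,135,-130,7,0,0,3],
  [-1,180,-173,10,0,0,4],
  [-1,225,-216,12,0,0,5],
  [-1,270,-259,15,0,0,6],
  [-1,315,-302,17,0,0,6.2],
  [-1,360,-345,20,0,0,6.2],
  [-1,405,-388,22,0,0,6.2],
  [-1,450,-431,25,0,0,6.2],
  [-1,495,-475,27,0,0,6.2],
  [-1,541,-518,30,0,0,6.2],
], force=40)

```text
time: 2.5
tcp_pos: [531.0, 95.3, 374.9]
ee_rot: [-3.121, -0.0, 0.173]
contact_force: [1.0, -0.0, 0.2]
opening: 85.2
grasp_force: 0.0
```

carry_out([
  [-1,0,0,0,0,0,0],
  [-1,0,0,0,0,0,0],
  [-1,0,0,0,0,0,0],
  [-1,0,0,0,0,0,0],
])

```text
time: 3.0
tcp_pos: [529.7, 91.6, 375.2]
ee_rot: [-3.121, 0.0, 0.167]
contact_force: [-0.1, -0.2, -0.1]
opening: 85.6
grasp_force: 0.0
```

```bash
cat >> h.py <<'E'
def top_from_wrist(x,y,zlo,zhi,rad=60,colour=None):
    "rectangle of the points within rad of x,y between the heights, seen by the wrist"
    K,W=cam('wrist'); im,d=robot.capture('wrist'); P=cloud(K,W,d)
    m=(abs(P[...,0]-x)<rad)&(abs(P[...,1]-y)<rad)&(P[...,2]>zlo)&(P[...,2]<zhi)
    p=P[m]
    if len(p)<20: print('few',len(p)); return im,P
    (cx,cy),(w,h),a=cv2.minAreaRect(p[:,:2].astype(np.float32))
    print('wrist rect',round(cx,1),round(cy,1),round(w,1),round(h,1),round(a,1),'z',np.median(p[:,2]).round(1),len(p),'bgr',im[m].mean(0).round()); return im,P
E
python3 - <<'E'
from h import *
s=robot.sense(); print(s['time'],s['tcp_pos'],s['ee_rot'])
im,P=top_from_wrist(527,122,124,142); cv2.imwrite('pics/w1.png',im)
plan('down',527,122,100,7.5)
E
```

```text
3.0 [529.70116468  91.58991672 375.19796786] [-3.12130244e+00  1.21755344e-04  1.66659660e-01]
wrist rect 527.8 123.0 52.6 62.2 7.2 z 132.8 9884 bgr [224. 204. 185.]
down shift [  2.2 -27.9 120.8] turn [-1.2  0.   2.1]
```

View pics/w1.png

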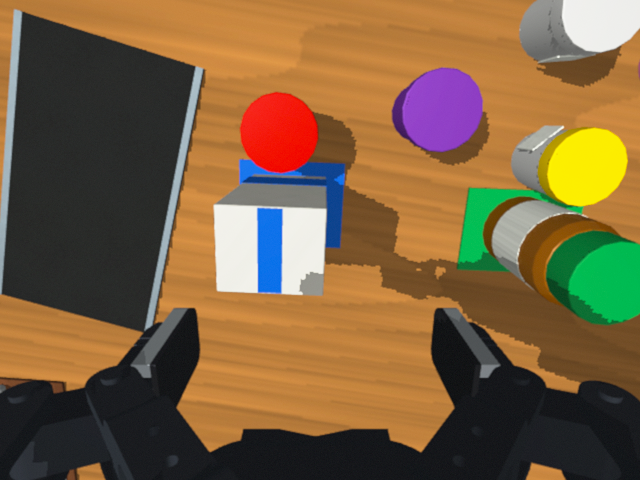

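Wrist view: carton top at (270,250), red lid at (280,132), bottle cap at (615,278). The arm stopped short because the rows ran out; I correct and descend.

carry_out([
  [-1,3,-15,0,-0.6,0,1],
  [-1,3,-29,0,-1.2,0,2.1],
  [-1,3,-29,0,-1.2,0,2.1],
  [-1,3,-29,0,-1.2,0,2.1],
  [-1,3,-29,0,-1.2,0,2.1],
])

```text
time: 3.68
tcp_pos: [533.2, 93.5, 375.3]
ee_rot: [-3.121, 0.001, 0.169]
contact_force: [-0.1, 0.5, 0.7]
opening: 85.8
grasp_force: 0.0
```

```bash
python3 - <<'E'
from h import *
plan('down',527.8,123,100,7.3)
top_from_wrist(527,122,124,142)
E
```

```text
down shift [ -0.3 -27.5 120.9] turn [-1.2  0.1  2.4]
wrist rect 527.7 123.1 52.7 62.2 7.5 z 132.8 9761 bgr [222. 202. 183.]
```

```bash
python3 -c "
from h import *
s=robot.sense(); print(s['q'].round(3), s['tcp_pos'].round(1), s['ee_rot'].round(3))"
```

```text
[ 0.168  0.302 -0.156  1.113  0.02   3.141] [533.2  93.5 375.3] [-3.121e+00  1.000e-03  1.690e-01]
```

Joint 6 is at its 3.14 limit. A half turn of the tool gives the same grasp with joint 6 near 0, so I use that from here on.

carry_out([
  [-1,0,0,0,0,0,-10],
  [-1,0,0,0,0,0,-20],
  [-1,0,0,0,0,0,-30],
  [-1,0,0,0,0,0,-40],
  [-1,0,0,0,0,0,-50],
  [-1,0,0,0,0,0,-60],
  [-1,0,0,0,0,0,-70],
  [-1,0,0,0,0,0,-80],
  [-1,0,0,0,0,0,-90],
  [-1,0,0,0,0,0,-90],
])

```text
time: 4.97
tcp_pos: [533.2, 93.5, 375.3]
ee_rot: [-3.14, -0.02, 1.738]
contact_force: [-0.3, 0.9, 1.3]
opening: 85.3
grasp_force: 0.0
```

carry_out([
  [-1,0,0,0,0,0,-10],
  [-1,0,0,0,0,0,-20],
  [-1,0,0,0,0,0,-30],
  [-1,0,0,0,0,0,-40],
  [-1,0,0,0,0,0,-50],
  [-1,0,0,0,0,0,-60],
  [-1,0,0,0,0,0,-70],
  [-1,0,0,0,0,0,-80],
  [-1,0,0,0,0,0,-87],
  [-1,0,0,0,0,0,-87],
  [-1,0,0,0,0,0,-87],
])

```text
time: 6.35
tcp_pos: [533.3, 93.5, 375.3]
ee_rot: [3.121, -0.002, -3.028]
contact_force: [-0.2, -0.3, -0.6]
opening: 85.2
grasp_force: 0.0
```

```bash
python3 - <<'E'
from h import *
plan('down',527.8,123,100,187.5)
print(robot.sense()['q'].round(2))
E
```

```text
down shift [  1.8  27.5 120.9] turn [ 1.2 -0.1 -1. ]
[ 0.17  0.3  -0.16  1.11  0.02  0.05]
```

carry_out([
  [-1,1,14,0,0.6,0,-1],
  [-1,2,27.5,0,1.2,0,-1],
  [-1,2,27.5,0,1.2,0,-1],
  [-1,2,27.5,0,1.2,0,-1],
  [-1,2,27.5,0,1.2,0,-1],
])

```text
time: 6.98
tcp_pos: [528.1, 120.5, 375.9]
ee_rot: [-3.141, -0.002, -3.008]
contact_force: [0.0, 0.5, 0.9]
opening: 85.3
grasp_force: 0.0
```

```bash
python3 - <<'E'
from h import *
plan('down',527.8,123,100,187.5)
top_from_wrist(527,122,124,142)
E
```

```text
down shift [ -0.3   2.6 120.9] turn [-0.  -0.1  0.2]
wrist rect 527.9 123.5 52.5 62.2 7.4 z 132.9 9802 bgr [240. 222. 201.]
```

carry_out([
  [-1,0,3,40,0,0,0],
  [-1,0,3,80,0,0,0],
  [-1,0,3,105,0,0,0],
  [-1,0,3,121,0,0,0],
  [-1,0,3,121,0,0,0],
  [1,0,3,121,0,0,0],
  [1,0,3,121,0,0,0],
  [1,0,3,121,0,0,0],
  [1,0,3,121,0,0,0],
  [1,0,3,121,0,0,0],
  [1,0,3,121,0,0,0],
  [1,0,3,121,0,0,0],
], force=35)

```text
time: 8.52
tcp_pos: [528.1, 123.4, 256.0]
ee_rot: [-3.141, 0.0, -3.008]
contact_force: [0.7, -1.9, 5.9]
opening: 61.7
grasp_force: 39.2
```

```bash
python3 - <<'E'
from h import *
s=robot.sense(); print(s['opening'],s['grasp_force'],s['contact_force'],s['tcp_pos'])
plan('lift',527.8,123,180,187.5)
plan('over A',570,289,180,187.5)
E
```

```text
61.70587364054181 39.230913519859314 [ 0.73382797 -1.90104911  5.92657085] [528.05726939 123.40915689 255.99395463]
lift shift [  0.3  -0.4 -79. ] turn [-0.   0.   0.2]
over A shift [-63.7 158.4 -79.1] turn [-0.   0.   0.2]
```

carry_out([
  [1,0,0,-20,0,0,0],
  [1,0,0,-50,0,0,0],
  [1,0,0,-80,0,0,0],
  [1,-16,40,-80,0,0,0],
  [1,-32,80,-80,0,0,0],
  [1,-48,120,-80,0,0,0],
  [1,-60,149,-80,0,0,0],
  [1,-64,158,-80,0,0,0],
  [1,-64,158,-80,0,0,0],
  [1,-64,158,-80,0,0,0],
])

```text
time: 9.78
tcp_pos: [569.5, 287.5, 334.4]
ee_rot: [-3.14, -0.003, -3.008]
contact_force: [-0.4, 0.4, -2.9]
opening: 61.7
grasp_force: 39.5
```

```bash
python3 - <<'E'
from h import *
s=robot.sense(); print(s['opening'],s['grasp_force'],s['contact_force'],s['tcp_pos'])
plan('down',570,289,101,187.5)
E
```

```text
61.680006288602485 39.45431470870972 [-0.38150027  0.3961866  -2.85689135] [569.4955912  287.52421926 334.40331736]
down shift [-1.   1.5 78.4] turn [-0.1 -0.2  0.1]
```

Then release, retreat and move towards the bottle.

carry_out([
  [1,-1,1,35,0,-0.2,0],
  [1,-1,1,60,0,-0.2,0],
  [1,-1,1,72,0,-0.2,0],
  [1,-1,1,77,0,-0.2,0],
  [1,-1,1,78,0,-0.2,0],
  [1,-1,1,78,0,-0.2,0],
])

```text
time: 10.52
tcp_pos: [571.0, 289.8, 257.7]
ee_rot: [3.142, 0.003, -3.008]
contact_force: [0.6, -0.7, -1.9]
opening: 61.6
grasp_force: 39.3
```

carry_out([
  [0,0,0,0,0,0,0],
  [-1,0,0,0,0,0,0],
  [-1,0,0,0,0,0,0],
  [-1,0,0,0,0,0,0],
  [-1,0,0,0,0,0,0],
  [-1,0,0,-40,0,0,0],
  [-1,0,0,-80,0,0,0],
  [-1,0,0,-120,0,0,0],
  [-1,0,0,-120,0,0,0],
])

```text
time: 11.65
tcp_pos: [571.5, 290.3, 380.9]
ee_rot: [3.14, 0.009, -3.008]
contact_force: [1.0, 0.7, 0.3]
opening: 85.4
grasp_force: 0.0
```

```bash
python3 - <<'E'
from h import *
print(robot.sense()['contact_force'])
top_from_wrist(570,289,124,142)
plan('over bottle',540,-80,220,187.5)
E
```

```text
[0.9713887  0.71989489 0.26279183]
wrist rect 571.4 290.2 52.7 62.2 7.6 z 132.9 9511 bgr [208. 193. 179.]
over bottle shift [  80.1 -362.6    2.9] turn [0.  0.3 0.2]
```

carry_out([
  [-1,9,-40,0,0,0.3,0.2],
  [-1,18,-80,1,0,0.3,0.2],
  [-1,27,-120,1,0,0.3,0.2],
  [-1,35,-160,2,0,0.3,0.2],
  [-1,44,-200,2,0,0.3,0.2],
  [-1,53,-240,2,0,0.3,0.2],
  [-1,62,-280,3,0,0.3,0.2],
  [-1,71,-320,3,0,0.3,0.2],
  [-1,78,-350,3,0,0.3,0.2],
  [-1,80,-363,3,0,0.3,0.2],
  [-1,80,-363,3,0,0.3,0.2],
  [-1,80,-363,3,0,0.3,0.2],
])

```text
time: 13.2
tcp_pos: [539.7, -79.8, 373.4]
ee_rot: [3.141, -0.004, -3.01]
contact_force: [-0.2, 0.2, -1.1]
opening: 85.5
grasp_force: 0.0
```

```bash
python3 - <<'E'
from h import *
top_from_wrist(540,-80,118,134)
plan('down',540,-80,104,187.5)
E
```

```text
wrist rect 539.3 -78.8 53.2 53.4 62.2 z 124.8 6432 bgr [ 96. 204.  25.]
down shift [ -0.6  -0.4 114.5] turn [-0.  -0.2  0.1]
```

carry_out([
  [-1,0,1,40,0,-0.2,0],
  [-1,0,1,75,0,-0.2,0],
  [-1,0,1,100,0,-0.2,0],
  [-1,0,1,114,0,-0.2,0],
  [-1,0,1,114,0,-0.2,0],
  [1,0,1,114,0,-0.2,0],
  [1,0,1,114,0,-0.2,0],
  [1,0,1,114,0,-0.2,0],
  [1,0,1,114,0,-0.2,0],
  [1,0,1,114,0,-0.2,0],
  [1,0,1,114,0,-0.2,0],
  [1,0,1,114,0,-0.2,0],
], force=45)

```text
time: 14.75
tcp_pos: [539.8, -79.9, 261.8]
ee_rot: [-3.141, 0.003, -3.011]
contact_force: [-1.7, 0.6, 4.9]
opening: 55.7
grasp_force: 43.5
```

```bash
python3 - <<'E'
from h import *
s=robot.sense(); print(s['opening'],s['grasp_force'],s['contact_force'],s['tcp_pos'])
z=s['tcp_pos'][2]-155
plan('lift',539,-79,z+110,187.5)
plan('over B',451.5,305,z+110,187.5)
E
```

```text
55.73795812932596 43.54281597712543 [-1.73683581  0.57952546  4.87183195] [539.76209314 -79.86000542 261.76388279]
lift shift [   0.3    0.8 -110. ] turn [-0.1  0.2 -0. ]
over B shift [  37.1  393.  -110.5] turn [-0.1  0.2 -0. ]
```

carry_out([
  [1,0,0,-15,0,0,0],
  [1,0,0,-40,0,0,0],
  [1,0,0,-75,0,0,0],
  [1,0,0,-100,0,0,0],
  [1,0,0,-110,0,0,0],
])

```text
time: 15.38
tcp_pos: [539.5, -79.9, 372.0]
ee_rot: [-3.14, 0.003, -3.011]
contact_force: [1.1, 0.6, -4.2]
opening: 55.4
grasp_force: 43.7
```

carry_out([
  [1,2,20,0,0,0.2,0],
  [1,5,55,0,0,0.2,0],
  [1,9,100,0,0,0.2,0],
  [1,14,145,0,0,0.2,0],
  [1,18,190,0,0,0.2,0],
  [1,22,235,0,0,0.2,0],
  [1,26,280,0,0,0.2,0],
  [1,31,325,0,0,0.2,0],
  [1,34,360,0,0,0.2,0],
  [1,36,383,0,0,0.2,0],
  [1,37,392,0,0,0.2,0],
  [1,37,392,0,0,0.2,0],
])

```text
time: 16.88
tcp_pos: [450.7, 304.3, 368.8]
ee_rot: [-3.14, -0.005, -3.01]
contact_force: [0.4, 0.4, -3.8]
opening: 55.1
grasp_force: 43.9
```

```bash
python3 - <<'E'
from h import *
s=robot.sense(); print(s['opening'],s['grasp_force'],s['contact_force'],s['tcp_pos'])
plan('down',451.5,305,261.8-155,187.5)
E
```

```text
55.11534432386072 43.91469067617436 [ 0.36570604  0.36452402 -3.82817921] [450.69648794 304.27085028 368.76126869]
down shift [ -1.5   0.8 107. ] turn [-0.1 -0.3  0. ]
```

carry_out([
  [1,-1.5,1,35,0,-0.3,0],
  [1,-1.5,1,70,0,-0.3,0],
  [1,-1.5,1,92,0,-0.3,0],
  [1,-1.5,1,101,0,-0.3,0],
  [1,-1.5,1,104,0,-0.3,0],
  [1,-1.5,1,105,0,-0.3,0],
  [1,-1.5,1,105,0,-0.3,0],
])

```text
time: 17.75
tcp_pos: [452.8, 305.3, 265.4]
ee_rot: [3.141, 0.003, -3.011]
contact_force: [-0.5, -0.3, -3.7]
opening: 55.2
grasp_force: 43.9
```

```bash
python3 - <<'E'
from h import *
s=robot.sense(); print(s['opening'],s['grasp_force'],s['contact_force'],s['tcp_pos'])
im,d=robot.capture('side'); K,W=cam('side'); P=cloud(K,W,d); np.set_printoptions(suppress=True)
for r in robot.silhouettes('bottle','side')[:1]:
    p=P[r['pixels']]; print(r['confidence'],np.nanmin(p,0).round(),np.nanpercentile(p,99,axis=0).round())
cv2.imwrite('pics/s2.png',im[80:280,150:450].repeat(2,0).repeat(2,1))
E
```

```text
55.240724030968785 43.92572379602825 [-0.49071228 -0.28664561 -3.66539774] [452.78959707 305.34044059 265.44177214]
0.97 [420. 247.   1.] [482. 313. 129.]
```

View pics/s2.png

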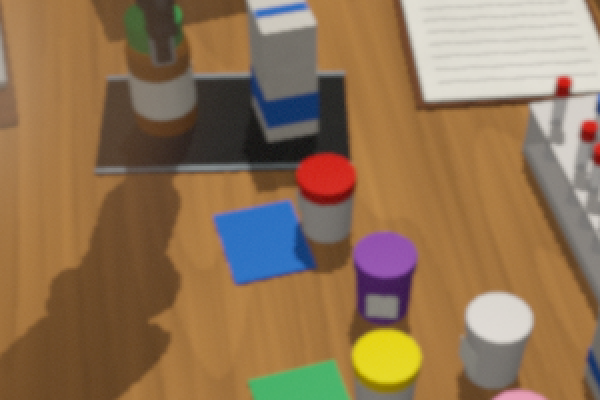

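The bottle, at (160,90), is upright over the mat, about 3 mm up and still carried. I lower it and release.

carry_out([
  [1,0,0,2,0,0,0],
  [1,0,0,3.5,0,0,0],
  [1,0,0,3.5,0,0,0],
  [1,0,0,3.5,0,0,0],
])

```text
time: 18.35
tcp_pos: [452.5, 305.3, 261.9]
ee_rot: [3.142, 0.002, -3.011]
contact_force: [-2.0, -1.0, 5.9]
opening: 55.4
grasp_force: 46.7
```

carry_out([
  [0.2,0,0,0,0,0,0],
  [-0.5,0,0,0,0,0,0],
  [-1,0,0,0,0,0,0],
  [-1,0,0,0,0,0,0],
  [-1,0,0,0,0,0,0],
  [-1,0,0,-30,0,0,0],
  [-1,0,0,-70,0,0,0],
  [-1,0,0,-115,0,0,0],
  [-1,0,0,-115,0,0,0],
])

```text
time: 19.48
tcp_pos: [453.4, 306.0, 380.0]
ee_rot: [3.138, 0.009, -3.011]
contact_force: [-0.5, 0.3, 0.7]
opening: 85.5
grasp_force: 0.0
```

```bash
python3 - <<'E'
from h import *
top_from_wrist(452,305,118,134)
im,P=top_from_wrist(571,290,124,142)
K,W=cam('top'); im,d=robot.capture('top'); P=cloud(K,W,d)
hsv=cv2.cvtColor(im,cv2.COLOR_BGR2HSV); H,S=hsv[...,0].astype(int),hsv[...,1].astype(int)
for n,lo,hi,cx,cy in (('blue',95,130,528,120),('green',40,90,540,-82)):
    m=(abs(P[...,0]-cx)<80)&(abs(P[...,1]-cy)<80)&(P[...,2]<12)&(H>lo)&(H<hi)&(S>90); p=P[m]
    print(n,cv2.minAreaRect(p[:,:2].astype(np.float32)),np.median(p[:,2]))
plan('over red',590,129,180,187.5)
E
```

```text
wrist rect 451.9 306.5 53.4 53.1 16.0 z 124.9 6174 bgr [121. 229.  31.]
wrist rect 567.8 289.6 47.7 62.3 8.5 z 132.9 5247 bgr [243. 229. 208.]
blue ((527.1591796875, 121.64591979980469), (74.47392272949219, 89.32308197021484), 7.132636547088623) 3.3829442924138675
green ((537.6940307617188, -81.43016815185547), (75.15928649902344, 100.6822280883789), 7.21577787399292) 3.3045097141164206
over red shift [-114.  -192.4   40.5] turn [-0.1  0.  -0. ]
```

carry_out([
  [-1,-19,-32,0,0,0,0],
  [-1,-38,-64,5,0,0,0],
  [-1,-57,-96,10,0,0,0],
  [-1,-76,-128,20,0,0,0],
  [-1,-95,-160,30,0,0,0],
  [-1,-108,-182,38,0,0,0],
  [-1,-114,-192,40,0,0,0],
  [-1,-114,-192,40,0,0,0],
  [-1,-114,-192,40,0,0,0],
])

```text
time: 20.75
tcp_pos: [589.8, 130.4, 336.3]
ee_rot: [-3.141, 0.001, -3.01]
contact_force: [-0.3, 0.4, 0.1]
opening: 85.4
grasp_force: 0.0
```

```bash
python3 - <<'E'
from h import *
im,P=top_from_wrist(590,129,58,75,45)
plan('down',590,129,48,187.5)
E
```

```text
wrist rect 588.8 134.5 53.1 53.3 23.0 z 64.9 5425 bgr [  6.  22. 251.]
down shift [  0.2  -1.5 133.6] turn [-0.   0.1  0.1]
```

carry_out([
  [-1,0.5,4,40,0,0,0],
  [-1,0.5,4,85,0,0,0],
  [-1,0.5,4,118,0,0,0],
  [-1,0.5,4,132,0,0,0],
  [-1,0.5,4,132,0,0,0],
  [1,0.5,4,132,0,0,0],
  [1,0.5,4,132,0,0,0],
  [1,0.5,4,132,0,0,0],
  [1,0.5,4,132,0,0,0],
  [1,0.5,4,132,0,0,0],
  [1,0.5,4,132,0,0,0],
  [1,0.5,4,132,0,0,0],
], force=30)

```text
time: 22.3
tcp_pos: [590.3, 133.7, 206.1]
ee_rot: [3.142, 0.005, -3.011]
contact_force: [-0.1, 0.2, 6.1]
opening: 52.8
grasp_force: 31.4
```

```bash
python3 - <<'E'
from h import *
s=robot.sense(); print(s['opening'],s['grasp_force'],s['contact_force'],s['tcp_pos'])
z=s['tcp_pos'][2]-155; c=np.array([510,-338.]); a=np.radians(11); u=np.array([np.cos(a),np.sin(a)])
print('red half',c-48*u,'yellow half',c+48*u)
plan('over red half',*(c-48*u),z+120,191)
E
```

```text
52.777098495085504 31.37575877539348 [-0.14237096  0.24557856  6.08226652] [590.33346615 133.65754338 206.11839987]
red half [ 462.88189519 -347.15883178] yellow half [ 557.11810481 -328.84116822]
over red half shift [ 188.3 -460.1 -120.9] turn [-0.   0.3 -3.5]
```

carry_out([
  [1,0,0,-15,0,0,0],
  [1,0,0,-45,0,0,0],
  [1,0,0,-85,0,0,0],
  [1,0,0,-112,0,0,0],
  [1,6,-15,-120,0,0,0],
  [1,20,-50,-120,0,0,0],
  [1,37,-90,-120,0,0,-1],
  [1,53,-130,-120,0,0,-1],
  [1,70,-170,-120,0,0,-2],
  [1,86,-210,-120,0,0,-2],
  [1,102,-250,-120,0,0,-3],
  [1,119,-290,-120,0,0,-3.5],
])

```text
time: 23.8
tcp_pos: [507.3, -171.3, 323.4]
ee_rot: [3.142, -0.001, -2.95]
contact_force: [-0.1, 0.3, -0.8]
opening: 52.5
grasp_force: 31.8
```

```bash
python3 - <<'E'
from h import *
s=robot.sense(); print(s['opening'],s['grasp_force'],s['contact_force'],s['tcp_pos'])
plan('over red half',462.9,-347.2,171,191)
E
```

```text
52.47814127804888 31.841120804892853 [-0.10305997  0.31126964 -0.81704702] [ 507.31272597 -171.28142873  323.42817877]
over red half shift [  77.1 -164.3   -2.5] turn [ 0. -0. -0.]
```

carry_out([
  [1,18,-40,-2,0,0,0],
  [1,36,-80,-2,0,0,0],
  [1,55,-120,-2,0,0,0],
  [1,70,-150,-2,0,0,0],
  [1,77,-164,-2,0,0,0],
  [1,77,-164,-2,0,0,0],
  [1,77,-164,-2,0,0,0],
])

```text
time: 24.68
tcp_pos: [464.7, -344.1, 326.0]
ee_rot: [3.141, 0.001, -2.949]
contact_force: [0.1, -0.4, -1.4]
opening: 52.7
grasp_force: 31.8
```

```bash
cat > tray.py <<'E'
from h import *
K,W=cam('wrist'); im,d=robot.capture('wrist'); P=cloud(K,W,d); cv2.imwrite('pics/tray.png',im)
hsv=cv2.cvtColor(im,cv2.COLOR_BGR2HSV); H,S=hsv[...,0].astype(int),hsv[...,1].astype(int)
x,y,z=P[...,0],P[...,1],P[...,2]; box=(abs(x-510)<130)&(abs(y+338)<95)
rim=box&(z>24)&(z<34); print('rim',cv2.minAreaRect(P[rim][:,:2].astype(np.float32)),rim.sum())
for n,lo,hi in (('yellow',22,36),('red',0,6)):
    p=P[box&(z>0)&(z<12)&(H>=lo)&(H<=hi)&(S>150)]
    if len(p)>50: print(n,cv2.minAreaRect(p[:,:2].astype(np.float32)),np.median(p[:,2]),len(p))
E
python3 tray.py; python3 - <<'E'
from h import *
plan('down',462.9,-347.2,56.1,191)
E
```

```text
rim ((509.9606628417969, -337.12371826171875), (200.88560485839844, 110.52758026123047), 10.993922233581543) 4223
red ((471.4745788574219, -345.87774658203125), (106.88411712646484, 97.51775360107422), 10.977795600891113) 5.516393365808483 11153
down shift [  2.7  -2.8 115. ] turn [0.  0.1 0.1]
```

View pics/tray.png

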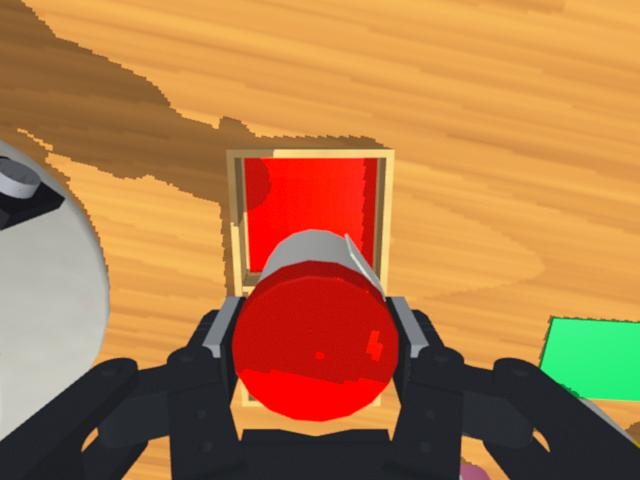

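Wrist view: red lid held at (315,340), over the red half at (310,215). The tray centre is measured at (510,-337), yaw 11°. I lower slowly.

carry_out([
  [1,1.5,-2,30,0,0,0],
  [1,1.5,-2,60,0,0,0],
  [1,1.5,-2,85,0,0,0],
  [1,1.5,-2,100,0,0,0],
  [1,1.5,-2,107,0,0,0],
  [1,1.5,-2,110,0,0,0],
  [1,1.5,-2,112,0,0,0],
  [1,1.5,-2,112,0,0,0],
  [1,1.5,-2,112,0,0,0],
])

```text
time: 25.85
tcp_pos: [464.0, -347.6, 214.8]
ee_rot: [-3.14, 0.002, -2.95]
contact_force: [-0.4, 0.6, -1.1]
opening: 52.8
grasp_force: 31.8
```

```bash
python3 - <<'E'
from h import *
s=robot.sense(); print(s['opening'],s['grasp_force'],s['contact_force'],s['tcp_pos'])
plan('down',464,-346.3,56.1,191)
E
```

```text
52.80214742066138 31.849380033672787 [-0.43266756  0.57435213 -1.07070615] [ 463.96160204 -347.58408917  214.77223374]
down shift [-0.3  1.3  3.7] turn [-0.1  0.1 -0. ]
```

carry_out([
  [1,0,1,2,0,0,0],
  [1,0,1,3.5,0,0,0],
  [1,0,1,3.5,0,0,0],
  [0.3,0,1,3.5,0,0,0],
  [-0.3,0,1,3.5,0,0,0],
  [-1,0,1,3.5,0,0,0],
  [-1,0,1,3.5,0,0,0],
  [-1,0,1,3.5,0,0,0],
  [-1,0,1,-20,0,0,0],
  [-1,0,1,-60,0,0,0],
  [-1,0,1,-110,0,0,0],
  [-1,0,1,-110,0,0,0],
])

```text
time: 27.35
tcp_pos: [465.0, -347.5, 328.8]
ee_rot: [-3.134, 0.008, -2.95]
contact_force: [0.3, -0.4, 0.2]
opening: 85.5
grasp_force: 0.0
```

```bash
python3 tray.py; python3 - <<'E'
from h import *
im,P=top_from_wrist(463,-346,62,80,45)
plan('over yellow',602,-80,180,187.5)
E
```

```text
rim ((510.2085876464844, -337.0802307128906), (201.3946075439453, 110.45820617675781), 11.071460723876953) 7652
yellow ((560.572265625, -327.4122314453125), (82.04134368896484, 97.35762023925781), 10.940057754516602) 5.616919512846323 10107
red ((461.5499572753906, -346.60626220703125), (87.39354705810547, 95.74296569824219), 10.890756607055664) 5.4794523604938945 8165
wrist rect 461.4 -346.1 53.4 53.1 13.6 z 69.9 6135 bgr [  5.  15. 239.]
over yellow shift [-186.7  235.2  -10.2] turn [-0.1  0.1  3.5]
```

carry_out([
  [-1,-30,38,-5,0,0,1],
  [-1,-60,76,-10,0,0,1],
  [-1,-90,114,-10,0,0,2],
  [-1,-120,152,-10,0,0,3],
  [-1,-150,190,-10,0,0,3.5],
  [-1,-175,221,-10,0,0,3.5],
  [-1,-187,235,-10,0,0,3.5],
  [-1,-187,235,-10,0,0,3.5],
  [-1,-187,235,-10,0,0,3.5],
  [-1,-187,235,-10,0,0,3.5],
])

```text
time: 28.7
tcp_pos: [601.7, -81.4, 334.4]
ee_rot: [-3.141, 0.001, -3.013]
contact_force: [0.7, -0.5, -0.3]
opening: 85.3
grasp_force: 0.0
```

```bash
python3 - <<'E'
from h import *
im,P=top_from_wrist(602,-80,58,75,45)
plan('down',602,-80,48,187.5)
E
```

```text
wrist rect 601.4 -78.6 53.4 52.9 50.6 z 64.9 5477 bgr [  0. 242. 250.]
down shift [ -0.3   1.3 131.5] turn [-0.   0.1 -0.1]
```

carry_out([
  [-1,0.5,3,40,0,0,0],
  [-1,0.5,3,85,0,0,0],
  [-1,0.5,3,116,0,0,0],
  [-1,0.5,3,130,0,0,0],
  [-1,0.5,3,130,0,0,0],
  [1,0.5,3,130,0,0,0],
  [1,0.5,3,130,0,0,0],
  [1,0.5,3,130,0,0,0],
  [1,0.5,3,130,0,0,0],
  [1,0.5,3,130,0,0,0],
  [1,0.5,3,130,0,0,0],
  [1,0.5,3,130,0,0,0],
], force=30)

```text
time: 30.25
tcp_pos: [602.5, -77.4, 206.2]
ee_rot: [-3.14, 0.005, -3.011]
contact_force: [-0.6, 0.1, 6.3]
opening: 53.0
grasp_force: 30.9
```

```bash
python3 - <<'E'
from h import *
s=robot.sense(); print(s['opening'],s['grasp_force'],s['contact_force'],s['tcp_pos'])
z=s['tcp_pos'][2]-155
plan('over yellow half',558.5,-328,z+120,191)
E
```

```text
52.9832526982811 30.934946393826976 [-0.57818641  0.05612241  6.2985258 ] [602.51234695 -77.3788009  206.2392524 ]
over yellow half shift [  75.7 -243.  -120. ] turn [-0.1  0.3 -3.5]
```

carry_out([
  [1,0,0,-15,0,0,0],
  [1,0,0,-45,0,0,0],
  [1,0,0,-85,0,0,0],
  [1,0,0,-112,0,0.3,0],
  [1,5,-15,-120,0,0.3,0],
  [1,16,-50,-120,0,0.3,-1],
  [1,29,-92,-120,0,0.3,-2],
  [1,42,-135,-120,0,0.3,-3],
  [1,56,-178,-120,0,0.3,-3.5],
  [1,68,-218,-120,0,0.3,-3.5],
  [1,76,-243,-120,0,0.3,-3.5],
  [1,76,-243,-120,0,0.3,-3.5],
])

```text
time: 31.75
tcp_pos: [556.2, -330.5, 323.2]
ee_rot: [3.141, -0.006, -2.954]
contact_force: [1.2, 0.6, -1.7]
opening: 52.7
grasp_force: 31.8
```

carry_out([
  [1,0,0,0,0,0,0],
  [1,0,0,0,0,0,0],
])

```text
time: 32.0
tcp_pos: [557.7, -327.0, 324.2]
ee_rot: [3.141, -0.004, -2.949]
contact_force: [-0.7, -0.2, -0.3]
opening: 52.8
grasp_force: 31.8
```

```bash
python3 tray.py; python3 - <<'E'
from h import *
s=robot.sense(); print(s['opening'],s['grasp_force'],s['contact_force'],s['tcp_pos'])
plan('down',558.3,-327.9,56.3,191)
E
```

```text
rim ((512.1111450195312, -336.8204650878906), (193.50942993164062, 110.53939819335938), 11.075226783752441) 6587
yellow ((557.2409057617188, -328.3501281738281), (88.12613677978516, 97.45867919921875), 11.06391429901123) 5.490582122815624 11024
red ((461.492431640625, -347.0875244140625), (87.86902618408203, 96.33840942382812), 11.043956756591797) 5.4074444816120035 10845
52.91263522904698 31.772031609434634 [ 0.63970933  0.22333425 -1.37527265] [ 557.79584957 -326.99070176  324.35349152]
down shift [ -0.8  -1.  113.1] turn [ 0.  -0.2  0.1]
```

carry_out([
  [1,-1,-1,30,0,-0.2,0],
  [1,-1,-1,60,0,-0.2,0],
  [1,-1,-1,85,0,-0.2,0],
  [1,-1,-1,100,0,-0.2,0],
  [1,-1,-1,106,0,-0.2,0],
  [1,-1,-1,110,0,-0.2,0],
  [1,-1,-1,110,0,-0.2,0],
  [1,-1,-1,110,0,-0.2,0],
])

```text
time: 33.05
tcp_pos: [558.8, -329.1, 215.3]
ee_rot: [-3.14, 0.001, -2.95]
contact_force: [0.4, 0.9, -1.1]
opening: 52.8
grasp_force: 31.8
```

```bash
python3 - <<'E'
from h import *
print(robot.sense()['contact_force']); plan('down',558.3,-327.9,56.3,191)
E
```

```text
[ 0.37805272  0.89492719 -1.07686614]
down shift [0.2 1.3 4. ] turn [-0.1  0.  -0. ]
```

carry_out([
  [1,0,1,2,0,0,0],
  [1,0,1,3.8,0,0,0],
  [1,0,1,3.8,0,0,0],
  [0.3,0,1,3.8,0,0,0],
  [-0.3,0,1,3.8,0,0,0],
  [-1,0,1,3.8,0,0,0],
  [-1,0,1,3.8,0,0,0],
  [-1,0,1,3.8,0,0,0],
  [-1,0,1,-20,0,0,0],
  [-1,0,1,-60,0,0,0],
  [-1,0,1,-110,0,0,0],
  [-1,0,1,-150,0,0,0],
])

```text
time: 34.55
tcp_pos: [558.4, -327.9, 366.5]
ee_rot: [-3.14, 0.001, -2.95]
contact_force: [1.1, -0.4, 0.0]
opening: 85.0
grasp_force: 0.0
```

```bash
python3 tray.py; python3 - <<'E'
from h import *
im,P=top_from_wrist(558,-328,62,80,45)
im,P=top_from_wrist(462,-346,62,80,45)
plan('over bottle',452,306.5,220,187.2)
E
```

```text
rim ((509.7240905761719, -337.21820068359375), (200.97140502929688, 110.4544906616211), 11.052550315856934) 7735
yellow ((558.8110961914062, -327.902587890625), (91.41464233398438, 98.45812225341797), 10.887589454650879) 5.507359317176338 7261
red ((461.5045166015625, -346.8819274902344), (88.63214874267578, 96.95159149169922), 11.153045654296875) 5.425443086063467 8956
wrist rect 556.6 -328.8 53.5 52.8 51.1 z 69.9 4419 bgr [  0. 247. 252.]
wrist rect 461.7 -345.8 53.7 52.9 56.8 z 69.8 6073 bgr [  3.  19. 250.]
over bottle shift [-15.9 643.5 -10.3] turn [-0.3  0.3  3.8]
```

View pics/tray.png

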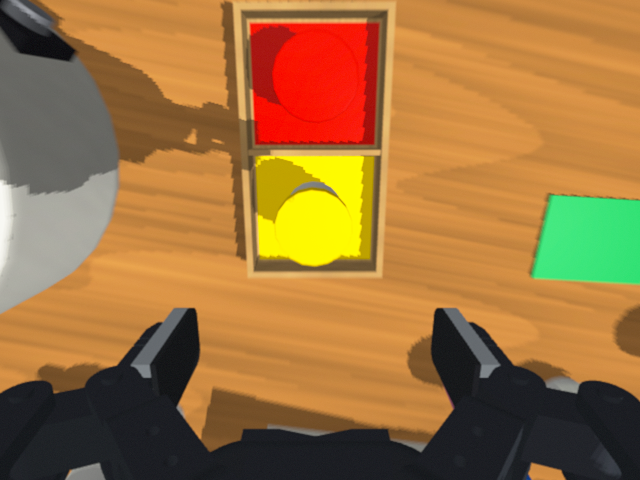

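Red lid (315,75) and yellow lid (313,227) stand in their own halves and the tray has not moved. Next, the bottle.

carry_out([
  [-1,0,25,-5,-0.3,0.3,1],
  [-1,-1,70,-10,-0.3,0.3,2],
  [-1,-3,117,-10,-0.3,0.3,3],
  [-1,-4,164,-10,-0.3,0.3,3.8],
  [-1,-5,211,-10,-0.3,0.3,3.8],
  [-1,-6,258,-10,-0.3,0.3,3.8],
  [-1,-8,305,-10,-0.3,0.3,3.8],
  [-1,-9,352,-10,-0.3,0.3,3.8],
  [-1,-10,399,-10,-0.3,0.3,3.8],
  [-1,-11,446,-10,-0.3,0.3,3.8],
  [-1,-12,493,-10,-0.3,0.3,3.8],
  [-1,-13,540,-10,-0.3,0.3,3.8],
])

```text
time: 36.2
tcp_pos: [467.2, 206.0, 372.7]
ee_rot: [3.138, -0.008, -3.016]
contact_force: [0.7, 0.3, 0.8]
opening: 85.1
grasp_force: 0.0
```

```bash
python3 - <<'E'
from h import *
plan('over bottle',452,306.5,220,187.2); print(robot.sense()['q'].round(2))
E
```

```text
over bottle shift [  2.5 101.6  -1.8] turn [ 0.2 -0.5 -0. ]
[ 0.41  0.25 -0.23  1.09  0.01  0.29]
```

carry_out([
  [-1,1,40,0,0,0,0],
  [-1,2,75,0,0,0,0],
  [-1,2.5,97,0,0,0,0],
  [-1,2.5,99,0,0,0,0],
  [-1,2.5,99,0,0,0,0],
  [-1,2.5,99,0,0,0,0],
])

```text
time: 36.95
tcp_pos: [453.5, 301.6, 374.5]
ee_rot: [3.138, -0.006, -3.018]
contact_force: [0.3, 0.1, 0.5]
opening: 85.5
grasp_force: 0.0
```

```bash
python3 - <<'E'
from h import *
top_from_wrist(452,306,118,134)
plan('down',452,306.5,105,187.2); print(robot.sense()['ee_rot'])
E
```

```text
wrist rect 452.1 306.5 53.4 53.1 35.0 z 124.9 6376 bgr [123. 232.  32.]
down shift [  0.2   4.5 114.7] turn [ 0.2 -0.3 -0.1]
[ 3.13737154 -0.00579558 -3.01773498]
```

carry_out([
  [-1,0,4.5,40,0.2,-0.3,0],
  [-1,0,4.5,75,0.2,-0.3,0],
  [-1,0,4.5,100,0.2,-0.3,0],
  [-1,0,4.5,113,0.2,-0.3,0],
  [-1,0,4.5,113,0.2,-0.3,0],
  [1,0,4.5,113,0.2,-0.3,0],
  [1,0,4.5,113,0.2,-0.3,0],
  [1,0,4.5,113,0.2,-0.3,0],
  [1,0,4.5,113,0.2,-0.3,0],
  [1,0,4.5,113,0.2,-0.3,0],
  [1,0,4.5,113,0.2,-0.3,0],
  [1,0,4.5,113,0.2,-0.3,0],
], force=45)

```text
time: 38.5
tcp_pos: [452.7, 306.2, 264.0]
ee_rot: [-3.138, 0.003, -3.017]
contact_force: [-0.3, -7.8, 9.5]
opening: 54.3
grasp_force: 43.6
```

```bash
python3 - <<'E'
from h import *
s=robot.sense(); print(s['opening'],s['grasp_force'],s['contact_force'],s['tcp_pos'])
x,y,z=s['tcp_pos']-[0,0,155]
plan('over green',538+x-452.1,-81.2+y-306.5,z+110,187.2)
E
```

```text
54.292441653271986 43.59174273762619 [-0.32405423 -7.76901684  9.53003944] [452.69889284 306.21046039 264.04355351]
over green shift [ -37.6 -395.7 -108.5] turn [-0.2  0.2 -0.1]
```

carry_out([
  [1,0,0,-15,0,0,0],
  [1,0,0,-40,0,0,0],
  [1,0,0,-75,0,0,0],
  [1,0,0,-100,0,0,0],
  [1,0,0,-109,0,0,0],
])

```text
time: 39.12
tcp_pos: [452.5, 308.0, 372.9]
ee_rot: [3.138, 0.003, -3.016]
contact_force: [-0.2, 0.1, -3.9]
opening: 53.8
grasp_force: 44.8
```

carry_out([
  [1,-2,-20,0,0,0,0],
  [1,-5,-55,0,0,0,0],
  [1,-9,-100,0,0,0,0],
  [1,-14,-145,0,0,0,0],
  [1,-18,-190,0,0,0,0],
  [1,-22,-235,0,0,0,0],
  [1,-26,-280,0,0,0,0],
  [1,-31,-325,0,0,0,0],
  [1,-34,-360,0,0,0,0],
  [1,-37,-386,0,0,0,0],
  [1,-38,-396,0,0,0,0],
  [1,-38,-396,0,0,0,0],
])

```text
time: 40.62
tcp_pos: [538.8, -81.2, 369.4]
ee_rot: [3.14, -0.002, -3.017]
contact_force: [-0.1, 0.6, -4.2]
opening: 53.8
grasp_force: 44.9
```

carry_out([
  [1,0,0,0,0,0,0],
  [1,0,0,0,0,0,0],
])

```text
time: 40.88
tcp_pos: [539.1, -79.8, 370.2]
ee_rot: [3.14, -0.001, -3.015]
contact_force: [0.4, 0.7, -4.4]
opening: 53.4
grasp_force: 44.9
```

```bash
python3 - <<'E'
from h import *
s=robot.sense(); print(s['opening'],s['grasp_force'],s['contact_force'],s['tcp_pos'])
K,W=cam('wrist'); im,d=robot.capture('wrist'); P=cloud(K,W,d); hsv=cv2.cvtColor(im,cv2.COLOR_BGR2HSV)
m=(abs(P[...,0]-538)<70)&(abs(P[...,1]+81)<75)&(P[...,2]<9)&(hsv[...,0]>40)&(hsv[...,0]<90)&(hsv[...,1]>90)
print(cv2.minAreaRect(P[m][:,:2].astype(np.float32)),m.sum())
plan('down',538.6,-81.5,109,187.2)
E
```

```text
53.40159283589887 44.85718652675132 [ 0.36172575  0.68645564 -4.42709744] [539.10232579 -79.8154001  370.19139325]
((537.6368408203125, -81.94237518310547), (73.35044860839844, 100.88037109375), 7.310000419616699) 5259
down shift [  0.7  -1.7 106.3] turn [ 0.1 -0.   0.1]
```

carry_out([
  [1,1,-2,35,0,0,0],
  [1,1,-2,70,0,0,0],
  [1,1,-2,92,0,0,0],
  [1,1,-2,99,0,0,0],
  [1,1,-2,102,0,0,0],
  [1,1,-2,102,0,0,0],
  [1,1,-2,102,0,0,0],
])

```text
time: 41.8
tcp_pos: [539.1, -82.8, 269.3]
ee_rot: [3.141, 0.002, -3.016]
contact_force: [0.1, 0.6, -4.4]
opening: 53.5
grasp_force: 44.8
```

```bash
python3 - <<'E'
from h import *
s=robot.sense(); print(s['opening'],s['grasp_force'],s['contact_force'],s['tcp_pos'])
plan('down',538.6,-81.5,109,187.2)
E
```

```text
53.52424118035523 44.76574054093362 [ 0.09321211  0.64960966 -4.38518124] [539.06154805 -82.76477935 269.26000137]
down shift [0.3 1.3 5.3] turn [ 0.   0.1 -0. ]
```

carry_out([
  [1,0,1,2,0,0,0],
  [1,0,1,4,0,0,0],
  [1,0,1,5,0,0,0],
  [1,0,1,5,0,0,0],
])

```text
time: 42.3
tcp_pos: [538.6, -81.7, 264.4]
ee_rot: [3.141, 0.001, -3.016]
contact_force: [-2.2, 1.0, 4.8]
opening: 53.1
grasp_force: 46.6
```

carry_out([
  [0.2,0,0,0,0,0,0],
  [-0.5,0,0,0,0,0,0],
  [-1,0,0,0,0,0,0],
  [-1,0,0,0,0,0,0],
  [-1,0,0,0,0,0,0],
  [-1,0,0,-30,0,0,0],
  [-1,0,0,-70,0,0,0],
  [-1,0,0,-110,0,0,0],
  [-1,0,0,-110,0,0,0],
])

```text
time: 43.42
tcp_pos: [539.8, -82.0, 376.7]
ee_rot: [-3.141, 0.007, -3.016]
contact_force: [0.3, -0.7, 0.2]
opening: 85.5
grasp_force: 0.0
```

```bash
python3 - <<'E'
from h import *
top_from_wrist(538,-81,118,134)
plan('over carton',571,290,220,187.4)
E
```

```text
wrist rect 536.9 -79.5 52.9 53.3 4.6 z 124.8 6348 bgr [ 96. 202.  28.]
over carton shift [-7.82e+01  3.65e+02 -1.00e-01] turn [ 0.   0.2 -0.2]
```

carry_out([
  [-1,-6,30,-5,0,0.2,0],
  [-1,-15,72,-5,0,0.2,0],
  [-1,-24,114,-5,0,0.2,0],
  [-1,-33,156,-5,0,0.2,0],
  [-1,-42,198,-5,0,0.2,0],
  [-1,-51,240,-5,0,0.2,0],
  [-1,-60,282,-5,0,0.2,0],
  [-1,-69,322,-2,0,0.2,0],
  [-1,-76,352,0,0,0.2,0],
  [-1,-78,364,0,0,0.2,0],
  [-1,-78,364,0,0,0.2,0],
  [-1,-78,364,0,0,0.2,0],
])

```text
time: 44.98
tcp_pos: [570.2, 287.9, 373.3]
ee_rot: [3.141, -0.005, -3.017]
contact_force: [-0.1, -0.7, -0.6]
opening: 85.5
grasp_force: 0.0
```

```bash
python3 - <<'E'
from h import *
top_from_wrist(571,290,124,142)
plan('down',571,290,100,187.5)
E
```

```text
wrist rect 571.3 290.3 52.6 62.2 7.5 z 132.9 9948 bgr [212. 195. 180.]
down shift [ -1.5   2.  118.6] turn [ 0.  -0.3 -0.4]
```

carry_out([
  [-1,-1.5,2,40,0,-0.3,-0.4],
  [-1,-1.5,2,80,0,-0.3,-0.4],
  [-1,-1.5,2,105,0,-0.3,-0.4],
  [-1,-1.5,2,118,0,-0.3,-0.4],
  [-1,-1.5,2,118,0,-0.3,-0.4],
  [1,-1.5,2,118,0,-0.3,-0.4],
  [1,-1.5,2,118,0,-0.3,-0.4],
  [1,-1.5,2,118,0,-0.3,-0.4],
  [1,-1.5,2,118,0,-0.3,-0.4],
  [1,-1.5,2,118,0,-0.3,-0.4],
  [1,-1.5,2,118,0,-0.3,-0.4],
  [1,-1.5,2,118,0,-0.3,-0.4],
], force=35)

```text
time: 46.52
tcp_pos: [571.8, 291.3, 257.3]
ee_rot: [3.141, 0.004, -3.009]
contact_force: [-0.4, -1.9, 5.6]
opening: 61.7
grasp_force: 40.5
```

```bash
python3 - <<'E'
from h import *
s=robot.sense(); print(s['opening'],s['grasp_force'],s['contact_force'],s['tcp_pos'])
x,y,z=s['tcp_pos']-[0,0,155]
plan('over blue',527.4+x-571.3,121.7+y-290.3,z+80,187.3)
E
```

```text
61.705034503980535 40.54489195346832 [-0.43452868 -1.89884326  5.60359461] [571.78952608 291.29692604 257.29066565]
over blue shift [  65.4 -161.3  -80.5] turn [0.1 0.3 0.3]
```

carry_out([
  [1,0,0,-20,0,0,0],
  [1,0,0,-50,0,0,0],
  [1,0,0,-80,0,0,0],
  [1,16,-40,-80,0,0.2,0],
  [1,32,-80,-80,0,0.2,0],
  [1,48,-120,-80,0,0.2,0],
  [1,61,-150,-80,0,0.2,0],
  [1,65,-161,-80,0,0.2,0],
  [1,65,-161,-80,0,0.2,0],
  [1,65,-161,-80,0,0.2,0],
  [1,65,-161,-80,0,0.2,0],
])

```text
time: 47.9
tcp_pos: [528.2, 124.1, 335.2]
ee_rot: [3.14, -0.002, -3.008]
contact_force: [-0.4, 1.4, -2.0]
opening: 61.8
grasp_force: 40.1
```

```bash
python3 - <<'E'
from h import *
s=robot.sense(); print(s['opening'],s['contact_force'],s['tcp_pos'])
plan('down',527.9,122.2,102.3,187.3)
E
```

```text
61.78530804544932 [-0.42942437  1.40718303 -2.03791447] [528.20385377 124.05194578 335.24762935]
down shift [ 0.4 -1.9 77.9] turn [ 0.1 -0.1  0.4]
```

carry_out([
  [1,0.5,-2,35,0,0,0],
  [1,0.5,-2,60,0,0,0],
  [1,0.5,-2,71,0,0,0],
  [1,0.5,-2,75,0,0,0],
  [1,0.5,-2,77,0,0,0],
  [1,0.5,-2,77,0,0,0],
  [1,0.5,-2,77,0,0,0],
])

```text
time: 48.78
tcp_pos: [527.7, 121.1, 259.0]
ee_rot: [3.14, -0.001, -3.009]
contact_force: [0.0, 0.3, -3.2]
opening: 61.5
grasp_force: 40.0
```

```bash
python3 - <<'E'
from h import *
s=robot.sense(); print(s['contact_force'],s['tcp_pos'])
plan('down',527.9,122.2,102.3,187.3)
E
```

```text
[ 0.0251367   0.29538777 -3.15061107] [527.73887628 121.08751288 259.00856526]
down shift [-0.3  1.1  1.7] turn [ 0.1 -0.   0.3]
```

carry_out([
  [1,0,1,1.7,0,0,0],
  [1,0,1,1.7,0,0,0],
  [0.2,0,1,1.7,0,0,0],
  [-0.5,0,1,1.7,0,0,0],
  [-1,0,1,1.7,0,0,0],
  [-1,0,1,1.7,0,0,0],
  [-1,0,1,1.7,0,0,0],
  [-1,0,1,-30,0,0,0],
  [-1,0,1,-70,0,0,0],
  [-1,0,1,-120,0,0,0],
  [-1,0,1,-150,0,0,0],
  [-1,0,1,-150,0,0,0],
])

```text
time: 50.28
tcp_pos: [528.5, 122.2, 411.1]
ee_rot: [3.14, 0.004, -3.009]
contact_force: [-0.4, -0.2, 0.1]
opening: 85.5
grasp_force: 0.0
```

```bash
python3 - <<'E'
from h import *
s=robot.sense(); print(s['contact_force'],s['tcp_pos'])
top_from_wrist(527,122,124,142)
im,d=robot.capture('side'); cv2.imwrite('pics/end.png',im)
K,W=cam('side'); P=cloud(K,W,d)
r=robot.silhouettes('white_cup','side')[0]; p=P[r['pixels']]; t=p[p[:,2]>58]; print((np.nanmin(t,0)+np.nanmax(t,0))/2)
E
```

```text
[-0.4406357  -0.15357523  0.10923811] [528.45834445 122.16427714 411.08549585]
wrist rect 525.7 120.8 51.9 62.1 7.7 z 132.9 7521 bgr [246. 228. 204.]
[698.36963154 -57.77366547  63.42404777]
```

View pics/end.png

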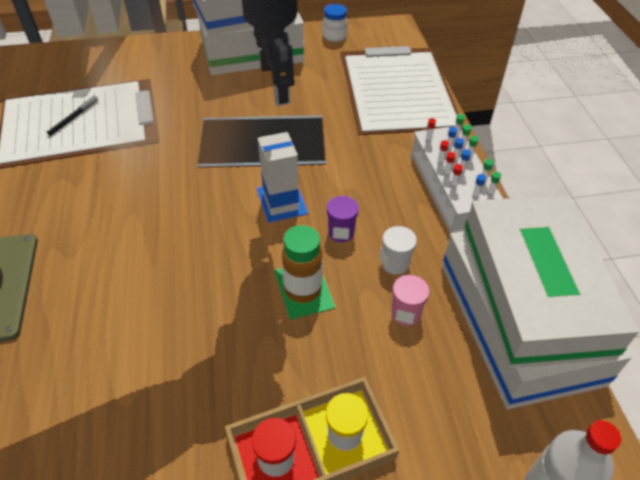

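The side view shows everything upright: carton (280,175) on blue, bottle (303,265) on green, cups (273,445) and (346,420) in the tray, white cup (398,250) unmoved. I hand it in.

```bash
python3 -c "
from station import robot
print(robot.sign_off())"
```

```text
the job is handed in; nothing more can be done
None
```

I handed the job in at about 50 s: both cups stand in their own halves of the unmoved tray, and the carton and bottle stand upright within about 3 mm of their mats' centres; `sign_off()` returned no verdict.

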